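Hold the filter box flap open at the pointer

TASK

Open the filter box for inspection: draw the slide bolt fully back so that it frees the flap, then lift the flap by its knob until it stands at the angle shown by the pointer arm beside it. The flap has no stay and falls shut when let go, so finish while still holding it still at that angle with the gripper. Leave the pointer and the brass parts lying on the bench where they are.

Things in the scene. Friction and masses are not known exactly. Their poses are not given: they have to be found in the camera images.
- filter_box: grey sheet-metal box fixed to the bench, 200 (x) x 220 (y) x 88 mm high, under the flap. Origin: centre of its underside; x points from knob side to hinge side (away from the robot), y to the left (pointer side), z up. On its left an aluminium quadrant arc (radius 136 mm about the hinge axis) and the pointer stand 119 to 133 mm from its middle in y. On its right a bracket carries the bolt.
- flap (a joint): hinge of the flap, rad: 0 shut (level), grows as its near edge rises, at most 1.4. The flap is an aluminium plate 190 x 210 x 8 mm, 0.35 to 0.7 kg, nearly frictionless hinge along the box's y at its far edge; it falls shut when let go. The bolt blocks it while shut.
- flap_hinge (a point): point on the hinge axis at the middle of the flap's width, 96 mm above the bench, 90 mm beyond the box's middle in its x.
- flap_knob (a point): centre of the flap's black knob: cylinder of 26 mm diameter, 30 mm long along the box's y (pinch it across its flat left and right ends; it may turn between the pads), on a 10 mm stem in the plane of the flap, 45 mm out from its near edge, 235 mm from the hinge axis, 96 mm above the bench when shut. Its x points from knob to hinge, turning with the flap.
- bolt (a joint): travel of the slide bolt, m: 0 fully shut (its 12 mm rod lies 20 mm over the flap's right edge), 0.045 fully back at its stop; may start up to 6 mm open. It slides towards the box's -y (to the right), needs about 2 to 3 N, and stays where it is left.
- bolt_knob (a point): point to grip on the bolt's upright black round peg, 16 mm in diameter: on its axis, 141 mm above the bench, 18 mm below the top, 60 mm in front of the box's middle (-x), 138 mm to its right (-y) when shut. Below: the rod (top at 113 mm) and two guide blocks (tops at 120 mm, 11 mm thick) 118 and 214 mm to the right of the box's middle.
- pointer (a joint): angle of the pointer arm, rad, on the same hinge axis and the same scale as the flap's: the flap stands at the pointer when the two values are equal. Set anew each time, 0.5 to 1.0; it is held by stiff friction and must not be moved.
- pointer_tip (a point): tip of the black pointer arm, 175 mm from the hinge axis, 129 mm to the left (+y) of the flap's middle; the arm is a straight bar 9 mm wide that runs out from the hinge axis in front of the quadrant arc. Its x points from the tip to the hinge axis.
- service_valve: brass valve, 47 x 73 x 22 mm, lying on the bench to the right of the box; origin: centre of its underside. Leave alone.
- brass_tee: brass tee fitting, 42 x 60 x 19 mm, lying on the bench to the right of the box; origin: centre of its underside. Leave alone.
- flare_nut: brass hexagonal nut, 22 x 25 x 22 mm, lying on the bench nearer the robot than the box; origin: centre of its underside. Leave alone.

How it is judged:
By the outcome, as a careful person would: the job done as asked, in the order asked, and still so for the second after the job is handed in, while the arm keeps its last pose, push and grip.
It also fails if it takes over 42 s, if anything falls off the work surface, if the arm or the gripper's body presses on something with over 40 N, if the wrist force passes 120 N, or if a joint passes its speed limit or range.

ROBOT

A 6-joint arm with a two-finger parallel gripper is mounted at the origin on a cart in front of the work surface, level with it; the furniture and walls round the work are solid. World frame = base frame: x ahead of the robot, y to its left, z up, the work surface at z = 0. Lengths are in m, angles in rad, forces in N, time in s.
With the tool pointing down it reaches from about 0.35 to 0.725 m from the base axis. Payload 6 kg.
Tool frame: the origin (TCP) lies between the finger pads; the fingertips stand 19 mm ahead of it and the grasp point (between the pads) is the TCP (env.finger_overhang is the distance from the TCP to the fingertips, in m); z points along the fingers, y is the line along which they close (so a half turn about z gives the same grasp; the last joint's range is limited). The gripper opens to 85 mm and grips with 20 to 120 N. Pads are 22 mm wide; open, the fingers measure 114 mm over their backs; the gripper's body (76 mm by 85 mm) begins 54 mm behind the grasp point. The pads swing forward as they close: fully open they stand 13 mm farther back than shut.
Start: joints at [-0.883, 0.04, 0.085, 0, -1.615, -0.334], TCP at [0.208, -0.563, 0.25] pointing down, gripper open.
Joint ranges: [-2.56, 2.56], [-1.29, 2.01], [-1.08, 1.49], [-3.29, 1.98], [-2.81, -0.18], [-2.99, 2.99]. Speed limits (rad/s): [2.57, 2.57, 3.01, 3.14, 3.14, 3.14].

INTERFACE

Orientations are given as a unit quaternion [w, x, y, z].
In Python, from plant import env gives the robot as it stands. The module is installed in compiled form; this text tells all that it offers.
- The arm moves only by the tool play_rows, never from a script. Its argument "steps" is a list of rows, each a list of 7 numbers: the shift along the tool's x, y, z in mm, then the turn, a rotation vector about the tool's x, y, z in rad, then the gripper command: -1 is shut, 1 is fully open, values between are in proportion. In form: [[tx, ty, tz, rx, ry, rz, claw], ...]. A call has 1 to 10 rows; each row shifts and turns the commanded pose from where the row before left it, along the tool's axes as they then stand; what a row does not reach is not made up. A row lasts 1/10 s, in which the tool goes at most 50 mm and 8.59 degrees, less where a joint would pass 70% of its speed; a pose out of reach is approached as far as the arm can. A call with a gripper value outside its range is refused whole. The fingers move at their own pace and stop on an object; "grip_force" is the grip in N (left out, the last holds). Time passes only in rows, so rows that do not move let the fingers close. It gives the time, the measured TCP pose, the force, the opening and the grip force at its end, in the units of the state.
- env.sense(): the state, without advancing time (a new reading comes with each control period).
- env.grab_frame(name): name is "scene" or "top" or "wrist"; returns a dict with "image" (384x512x3 uint8, red, green, blue), "fx", "fy", "cx", "cy" (pixels), "rvec" (rotation vector, rad) and "tvec" (3), from world to camera coordinates, as OpenCV has them. Camera axes: x right, y down, z forward; pixel columns grow to the right and rows downward; lengths in m; the calibration is good to about 2 mm. A picture is of the moment at which its call begins. There is no depth.
- env.sign_off(): hands the job in; it is judged then, once.
The state is a dict: "clock": time; "qpos": joint angles; "qvel": joint speeds; "joint_torque": joint torques, N m; "position": TCP position; "tcp_rot": TCP orientation; "contact_force": force on the tool from outside, world axes, zero at the start; "moment": the same for the moment, N m; "grip_width": opening from 0.0 (shut) to 1.0 (fully open); "finger_force": force on a finger pad.
Only numpy, scipy, OpenCV 4.12 (cv2) and the standard library are available. Lean on these libraries where they do the work, as an engineer would, in place of code of your own. Each camera call takes 0.05 s, during which the arm holds its last target. There are 200 camera calls.

## Working session

There is one attempt and no reset: what is moved stays moved. The work goes in short steps, Python scripts to look and compute and a tool call to move; the robot and the scene stay as the last step left them, time stands still between calls to the robot, and variables do not carry over. Pictures are saved under pics/ and viewed, at most 14 in all, crops included, and the job is handed in when it is done.

Besides the shell and the picture viewer there is one more tool, called after ">>>" as a command line: name --pt "numbers of a row" for each row, then --argument value for the rest. play_rows: Moves the arm, as the interface text tells. Its arguments: {"type":"object","properties":{"steps":{"type":"array"},"grip_force":{"type":"number"}},"required":["steps"]}

```bash
mkdir -p pics; cat > h.py <<'E'
import numpy as np, cv2
from plant import env
def grab(n,f=None):
    d=env.grab_frame(n)
    if f: cv2.imwrite('pics/'+f,cv2.cvtColor(d['image'],cv2.COLOR_RGB2BGR))
    return d
def cam(d):
    K=np.array([[d['fx'],0,d['cx']],[0,d['fy'],d['cy']],[0,0,1.]]);return K,np.array(d['rvec'],float),np.array(d['tvec'],float)
def proj(d,P):
    K,r,t=cam(d);return cv2.projectPoints(np.array(P,float).reshape(-1,3),r,t,K,None)[0].reshape(-1,2)
def onplane(d,uv,p0,n):
    K,r,t=cam(d);R=cv2.Rodrigues(r)[0];c=-R.T@t;v=R.T@np.linalg.inv(K)@np.array([uv[0],uv[1],1.])
    return c+v*(np.dot(n,np.array(p0)-c)/np.dot(n,v))
E
python3 - <<'E'
from h import *
import pickle
s=grab('scene','s.png');t=grab('top','t.png');pickle.dump((s,t),open('c.pkl','wb'))
for d in(s,t):
    K,r,tt=cam(d);print(d['fx'],-cv2.Rodrigues(r)[0].T@tt)
print(env.sense())
im=np.hstack([cv2.imread('pics/s.png'),cv2.imread('pics/t.png')])
E
```

```text
426.2505022083593 [-0.50847585  0.48860044  0.75396716]
472.373108362237 [ 0.34682211 -0.05439784  1.38887853]
{'clock': 0.1, 'qpos': array([-8.83300542e-01,  4.07310373e-02,  8.39135866e-02, -4.42185899e-04,
       -1.61550484e+00, -3.33676285e-01]), 'qvel': array([ 8.17494941e-04, -7.69825915e-04,  3.79504700e-03,  1.22325337e-03,
       -9.77316410e-04,  1.47318534e-05]), 'joint_torque': array([-5.39308065e-03, -3.69346261e+01,  3.48284090e+01,  6.95175022e+00,
       -4.56925001e-03,  1.57810030e-05]), 'position': array([ 0.20786241, -0.56255423,  0.24938539]), 'tcp_rot': array([-1.80152561e-04, -1.75997906e-01,  9.84390220e-01,  7.73611392e-04]), 'contact_force': array([-0.29829112,  0.47451735,  0.36911696]), 'moment': array([ 0.00557642, -0.04460565,  0.01392952]), 'finger_force': 0.0, 'grip_width': 1.0022498135236662}
```

View pics/s.png

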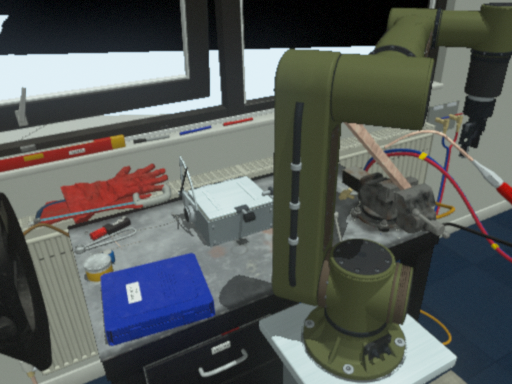

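View pics/t.png

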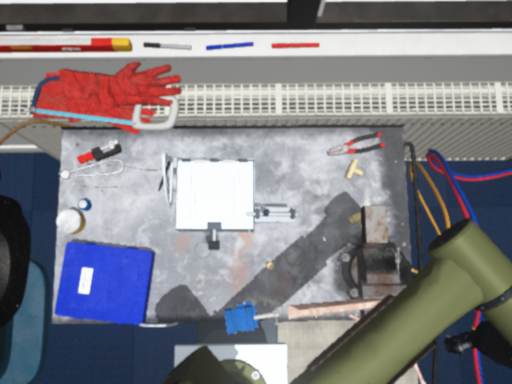

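The scene view shows the box at about (230,210) and the pointer arm at about (185,170). In the top view, the knob is at about (213,242) and the bolt at about (270,212).

```bash
python3 - <<'E'
import cv2
t=cv2.imread('pics/t.png')[145:255,150:305];s=cv2.imread('pics/s.png')[145:250,165:285]
cv2.imwrite('pics/tc.png',cv2.resize(t,None,fx=5,fy=5,interpolation=cv2.INTER_CUBIC))
cv2.imwrite('pics/sc.png',cv2.resize(s,None,fx=5,fy=5,interpolation=cv2.INTER_CUBIC))
E
```

```text
(no output)
```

View pics/tc.png

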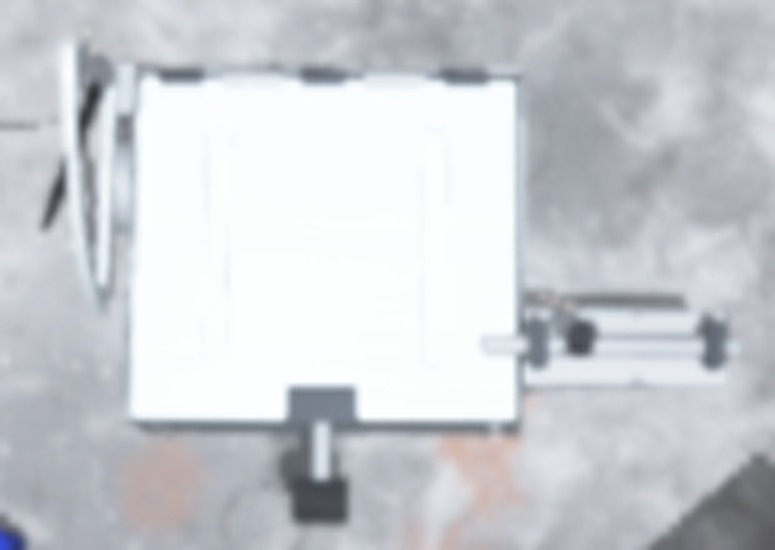

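View pics/sc.png

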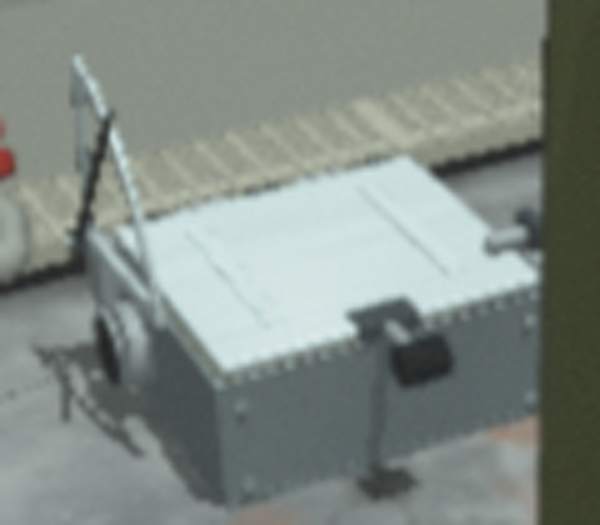

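```bash
python3 - <<'E'
from h import *
import pickle
from scipy.optimize import least_squares
s,t=pickle.load(open('c.pkl','rb'))
T=lambda a,b:(a/5+150-.4,b/5+145-.4); S=lambda a,b:(a/5+165-.4,b/5+145-.4)
def pts(p):
    x,y,yaw,th,b=p
    bx=[[-.1,.105,.1],[-.1,-.105,.1],[.09,-.105,.1],[-.145,0,.096],[-.06,-.138-b,.159],[.09-.175*np.cos(th),.129,.096+.175*np.sin(th)]]
    bx=np.array(bx);c,sn=np.cos(yaw),np.sin(yaw)
    return np.c_[x+c*bx[:,0]-sn*bx[:,1],y+sn*bx[:,0]+c*bx[:,1],bx[:,2]]
ut=np.array([T(133,418),T(518,420),T(520,75),T(320,500),T(578,332),T(47,225)])
us=np.array([S(225,372),S(540,280),S(410,157),S(422,358),(0,0),S(110,113)])
def f(p):
    P=pts(p);e=proj(t,P)-ut;g=proj(s,P)-us;g[[1,4]]=0
    return np.r_[e.ravel(),g.ravel()]
r=least_squares(f,[.5,0,0,.7,.0],loss='soft_l1');print(r.x);print(f(r.x).reshape(-1,2).round(1));print(pts(r.x).round(4))
E
```

```text
[ 5.72061131e-01  3.56964964e-02 -1.56019101e-02  9.00979858e-01
 -5.71100330e-04]
[[-0.4 -0.3]
 [-0.6 -0.3]
 [-0.7  1. ]
 [ 0.4  0.1]
 [-0.   0. ]
 [-0.1  0.3]
 [-0.2 -1.6]
 [ 0.   0. ]
 [ 0.1 -1.3]
 [ 0.4  0. ]
 [ 0.   0. ]
 [ 0.7 -0.7]]
[[ 0.4737  0.1422  0.1   ]
 [ 0.4704 -0.0677  0.1   ]
 [ 0.6604 -0.0707  0.1   ]
 [ 0.4271  0.038   0.096 ]
 [ 0.5099 -0.1008  0.159 ]
 [ 0.5554  0.165   0.2332]]
```

>>> play_rows --pt "-10 8 -30 0 0 0 1" --pt "-32 24 -20 0 0 0 1" --pt "-32 24 0 0 0 0 1" --pt "-32 24 0 0 0 0 1" --pt "-32 24 0 0 0 0 1" --pt "-32 24 0 0 0 0 1" --pt "-32 24 0 0 0 0 1" --pt "-32 24 0 0 0 0 1" --pt "-32 24 0 0 0 0 1" --pt "-32 24 0 0 0 0 1"

```text
clock: 1.1
position: [0.4103, -0.2478, 0.3001]
tcp_rot: [-0.0, -0.176, 0.984, 0.0]
contact_force: [0.7, -0.6, 0.7]
grip_width: 1.002
finger_force: 0.0
```

>>> play_rows --pt "-32 24 0 0 0 0 1" --pt "-32 24 0 0 0 0 1" --pt "-32 24 0 0 0 0 1" --pt "-30 22 10 0 0 0 1" --pt "-20 14 20 0 0 -0.14 1" --pt "0 0 20 0 0 -0.14 1" --pt "0 0 0 0 0 -0.14 1" --pt "0 0 0 0 0 -0.14 1" --pt "0 0 0 0 0 -0.14 1" --pt "0 0 0 0 0 -0.14 1"

```text
clock: 2.1
position: [0.5092, -0.0974, 0.2498]
tcp_rot: [-0.0, -0.565, 0.825, 0.0]
contact_force: [-0.2, -0.1, -0.7]
grip_width: 1.0
finger_force: 0.0
```

>>> play_rows --pt "0 0 0 0 0 -0.14 1" --pt "0 0 0 0 0 -0.14 1" --pt "0 0 0 0 0 -0.08 1" --pt "0 0 0 0 0 0 -0.2" --pt "0 0 0 0 0 0 -0.2" --pt "0 0 0 0 0 0 -0.2"

```text
clock: 2.7
position: [0.5093, -0.0975, 0.2501]
tcp_rot: [-0.0, -0.7, 0.714, 0.0]
contact_force: [0.2, 0.1, -0.3]
grip_width: 0.508
finger_force: 0.0
```

```bash
cat >> h.py <<'E'
from scipy.spatial.transform import Rotation as Ro
def go(target,yaw):
    s=env.sense();q=s['tcp_rot'];R=Ro.from_quat([q[1],q[2],q[3],q[0]])
    cy,sy=np.cos(yaw),np.sin(yaw)
    G=Ro.from_matrix(np.array([[cy,sy,0],[sy,-cy,0],[0,0,-1.]]))
    print('t',round(s['clock'],2),'pos',s['position'].round(4),'F',s['contact_force'].round(1),'w',s['grip_width'],'ff',s['finger_force'],'q',s['qpos'].round(2))
    print('rot',(R.inv()*G).as_rotvec().round(3),'shift mm now-axes',(R.inv().apply(target-s['position'])*1000).round(1),'after-rot axes',(G.inv().apply(target-s['position'])*1000).round(1))
E
python3 - <<'E'
from h import *
go(np.array([.5099,-.1008,.145]),-.0156-np.pi/2)
grab('wrist','w1.png')
d=grab('wrist');print(proj(d,[[.5099,-.1008,.159]]))
E
```

```text
t 2.7 pos [ 0.5093 -0.0975  0.2501] F [ 0.2  0.1 -0.3] w 0.5082332355911664 ff 0.0 q [ 0.2  -0.18 -0.12 -0.   -1.63 -0.22]
rot [ 0.     0.    -0.003] shift mm now-axes [  3.3  -0.7 105.1] after-rot axes [  3.3  -0.6 105.1]
[[251.04880885 199.78083216]]
```

View pics/w1.png

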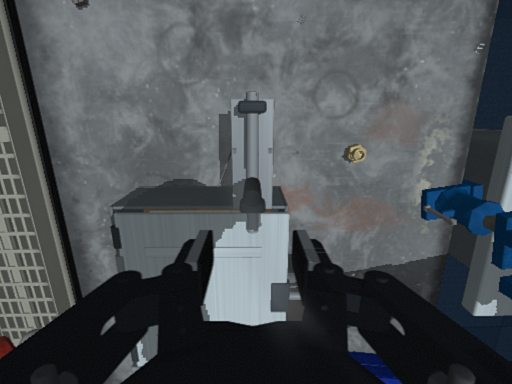

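The peg shows at columns 242–263 and rows 178–212, between the finger gaps. I'll compare that with the model's projection.

```bash
python3 - <<'E'
from h import *
d=grab('wrist','w2.png');K,r,t=cam(d);R=cv2.Rodrigues(r)[0];print(-R.T@t,R[2])
print(proj(d,[[.5099,-.1008,.159],[.5099,-.1008,.119],[.5099,-.0808,.107],[.4704,-.0677,.1],[.6604,-.0707,.1]]))
c=cv2.imread('pics/w2.png')[150:250,100:300];cv2.imwrite('pics/w2c.png',cv2.resize(c,None,fx=4,fy=4,interpolation=cv2.INTER_CUBIC))
E
```

```text
[ 0.50757733 -0.1693155   0.37302167] [ 0.00557627  0.28225503 -0.9593232 ]
[[251.07101998 199.7696282 ]
 [251.26159602 187.13797404]
 [251.68283017 202.86328922]
 [288.95755522 211.81015298]
 [110.90410127 212.20189827]]
```

View pics/w2c.png

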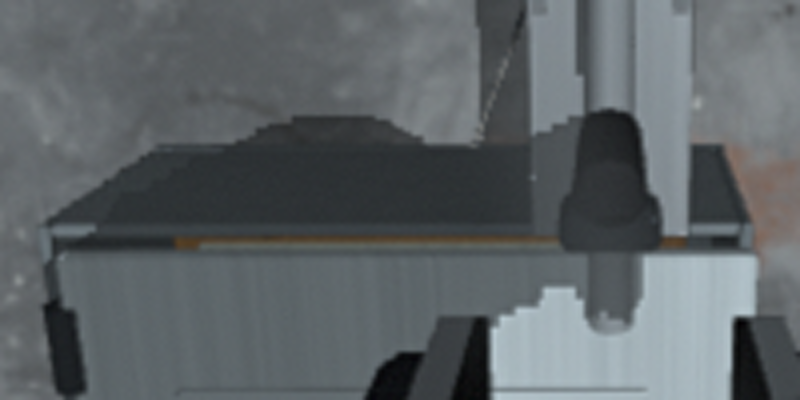

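>>> play_rows --pt "5 0 30 0 0 0 -0.2" --pt "0 0 30 0 0 0 -0.2" --pt "0 0 25 0 0 0 -0.2" --pt "0 0 15 0 0 0 -0.2" --pt "0 0 5 0 0 0 -0.2" --pt "0 0 0 0 0 0 -1" --pt "0 0 0 0 0 0 -1" --pt "0 0 0 0 0 0 -1" --pt "0 0 0 0 0 0 -1" --pt "0 0 0 0 0 0 -1" --grip_force 50

```text
clock: 3.85
position: [0.5096, -0.1026, 0.1463]
tcp_rot: [0.0, -0.701, 0.713, -0.0]
contact_force: [-1.5, 0.5, 2.6]
grip_width: 0.174
finger_force: 49.0
```

>>> play_rows --pt "8 0 0 0 0 0 -1" --pt "10 0 0 0 0 0 -1" --pt "10 0 0 0 0 0 -1" --pt "8 0 0 0 0 0 -1" --pt "5 0 0 0 0 0 -1" --pt "2 0 0 0 0 0 -1" --pt "0 0 0 0 0 0 -1" --pt "0 0 0 0 0 0 -1"

```text
clock: 4.65
position: [0.5089, -0.1452, 0.1462]
tcp_rot: [0.001, -0.701, 0.713, 0.0]
contact_force: [-3.1, 7.0, 7.5]
grip_width: 0.175
finger_force: 49.9
```

>>> play_rows --pt "2 0 0 0 0 0 -1" --pt "1 0 0 0 0 0 -1" --pt "0 0 0 0 0 0 -1"

```text
clock: 4.95
position: [0.509, -0.1455, 0.1462]
tcp_rot: [0.003, -0.702, 0.712, 0.002]
contact_force: [-7.2, 20.2, 10.9]
grip_width: 0.171
finger_force: 50.3
```

>>> play_rows --pt "-1 0 0 0 0 0 0" --pt "0 0 0 0 0 0 0" --pt "0 0 0 0 0 0 0" --pt "0 0 -20 0 0 0 0" --pt "0 0 -40 0 0 0 0" --pt "0 0 -40 0 0 0 0" --pt "0 0 0 0 0 0 0"

```text
clock: 5.65
position: [0.5103, -0.149, 0.2518]
tcp_rot: [0.003, -0.701, 0.713, -0.004]
contact_force: [0.7, 0.3, 1.7]
grip_width: 0.498
finger_force: 0.0
```

```bash
python3 - <<'E'
from h import *
go(np.array([.4271,.038,.23]),-.0156-np.pi)
d=grab('wrist','w3.png')
for b in(0,.04,.045):
  print(b,proj(d,[[.5099,-.1008-b,.159],[.51,-.0607-b+.0,.107]]))
print(proj(d,[[.4704,-.0677,.1],[.6604,-.0707,.1]]))
c=cv2.imread('pics/w3.png')[100:300,150:350];cv2.imwrite('pics/w3c.png',cv2.resize(c,None,fx=3,fy=3,interpolation=cv2.INTER_CUBIC))
E
```

```text
t 5.65 pos [ 0.5103 -0.149   0.2518] F [0.7 0.3 1.7] w 0.4978045058160019 ff 0.0 q [ 0.1  -0.15 -0.1   0.   -1.62 -0.11]
rot [-0.009  0.006  1.568] shift mm now-axes [-185.6   86.7   20.6] after-rot axes [ 86.1 185.7  21.8]
0 [[254.29825165 254.94370682]
 [254.94134179 264.03818596]]
0.04 [[253.53114222 212.40775032]
 [254.36036271 230.79989182]]
0.045 [[253.42995938 206.79719597]
 [254.28457822 226.46419837]]
[[290.07844421 254.83827609]
 [121.89343469 254.34620962]]
```

View pics/w3c.png

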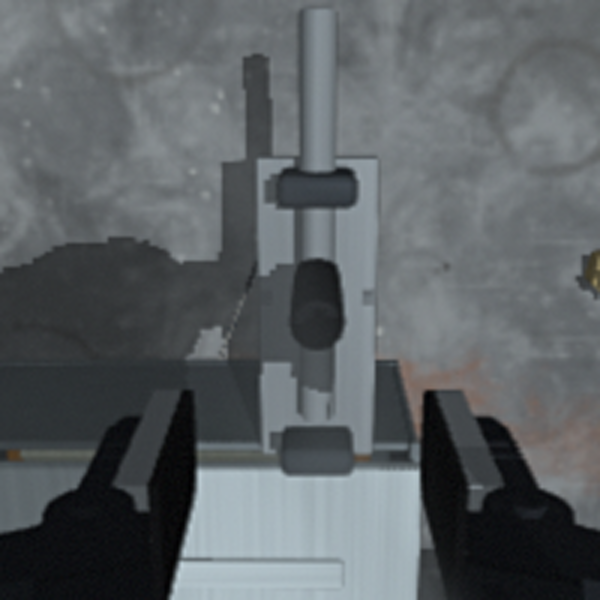

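>>> play_rows --pt "-30 14 0 0 0 0 0.3" --pt "-40 19 0 0 0 0 0.3" --pt "-40 19 0 0 0 0 0.3" --pt "-40 19 0 0 0 0 0.3" --pt "-36 16 0 0 0 0 0.3" --pt "0 0 0 0 0 -0.14 0.3" --pt "0 0 0 0 0 -0.14 0.3" --pt "0 0 0 0 0 -0.14 0.3" --pt "0 0 0 0 0 -0.14 0.3" --pt "0 0 0 0 0 -0.14 0.3"

```text
clock: 6.7
position: [0.4245, 0.0396, 0.244]
tcp_rot: [0.001, 0.904, -0.427, -0.001]
contact_force: [0.1, -1.2, -0.2]
grip_width: 0.653
finger_force: 0.0
```

>>> play_rows --pt "0 0 0 0 0 -0.14 0.3" --pt "0 0 0 0 0 -0.14 0.3" --pt "0 0 0 0 0 -0.14 0.3" --pt "0 0 0 0 0 -0.14 0.3" --pt "0 0 0 0 0 -0.14 0.3" --pt "0 0 0 0 0 -0.14 0.3" --pt "0 0 0 0 0 -0.03 0.3" --pt "0 0 0 0 0 0 0.3"

```text
clock: 7.5
position: [0.4246, 0.0396, 0.2441]
tcp_rot: [0.0, 1.0, -0.009, -0.001]
contact_force: [-0.3, -0.5, -0.5]
grip_width: 0.652
finger_force: 0.0
```

```bash
python3 - <<'E'
from h import *
go(np.array([.4271,.038,.096]),-.0156)
d=grab('wrist','w4.png')
print(proj(d,[[.4271,.053,.096],[.4271,.023,.096],[.4271,.038,.109]]))
E
```

```text
t 7.5 pos [0.4246 0.0396 0.2441] F [-0.3 -0.5 -0.5] w 0.6519033913646863 ff 0.0 q [ 0.57 -0.44 -0.34 -0.   -1.67  0.98]
rot [ 0.001  0.001 -0.003] shift mm now-axes [  2.8   1.4 148.1] after-rot axes [  2.6   1.5 148.1]
[[238.98194344 183.23168775]
 [268.22757138 182.70352927]
 [253.66977697 186.23640429]]
```

View pics/w4.png

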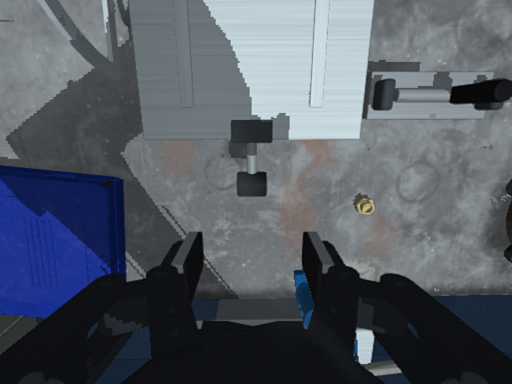

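The knob sits at about (252,184), within 2 mm of the predicted position, so I'll descend and pinch it.

>>> play_rows --pt "2 0 40 0 0 0 0.1" --pt "0 0 40 0 0 0 0.1" --pt "0 0 35 0 0 0 0.1" --pt "0 0 22 0 0 0 0.1" --pt "0 0 10 0 0 0 0.1" --pt "0 0 0 0 0 0 0.1" --pt "0 0 0 0 0 0 -1" --pt "0 0 0 0 0 0 -1" --pt "0 0 0 0 0 0 -1" --pt "0 0 0 0 0 0 -1" --grip_force 50

```text
clock: 8.55
position: [0.4274, 0.0402, 0.0999]
tcp_rot: [-0.0, 1.0, -0.009, 0.001]
contact_force: [-1.7, 1.6, 5.5]
grip_width: 0.343
finger_force: 51.0
```

```bash
python3 - <<'E'
from h import *
go(np.array([.4271,.038,.096]),-.0156)
# arc targets in tool axes, tool x=box x, z down
th=np.linspace(0,.9,16);print(np.diff(np.c_[.235*(1-np.cos(th)),-.235*np.sin(th)],axis=0).round(4)*1000)
E
```

```text
t 8.55 pos [0.4274 0.0402 0.0999] F [-1.7  1.6  5.5] w 0.3427786505337965 ff 51.02265179157257 q [ 0.57 -0.42 -0.59  0.   -1.4   0.98]
rot [-0.001 -0.002 -0.002] shift mm now-axes [-0.3  2.2  3.9] after-rot axes [-0.3  2.2  3.9]
[[  0.4 -14.1]
 [  1.3 -14. ]
 [  2.1 -13.9]
 [  2.9 -13.8]
 [  3.8 -13.6]
 [  4.6 -13.3]
 [  5.4 -13. ]
 [  6.1 -12.7]
 [  6.9 -12.3]
 [  7.6 -11.9]
 [  8.3 -11.4]
 [  9.  -10.9]
 [  9.6 -10.3]
 [ 10.2  -9.7]
 [ 10.8  -9.1]]
```

>>> play_rows --pt "0.4 0 -14.1 0 0 0 -1" --pt "1.3 0 -14 0 0 0 -1" --pt "2.1 0 -13.9 0 0 0 -1" --pt "2.9 0 -13.8 0 0 0 -1" --pt "3.8 0 -13.6 0 0 0 -1" --pt "0 0 0 0 0 0 -1"

```text
clock: 9.15
position: [0.4379, 0.0401, 0.1687]
tcp_rot: [-0.001, 1.0, -0.009, 0.001]
contact_force: [3.3, 0.8, -4.1]
grip_width: 0.339
finger_force: 50.1
```

Going well: the force is small and the position is as expected.

>>> play_rows --pt "4.6 0 -13.3 0 0 0 -1" --pt "5.4 0 -13 0 0 0 -1" --pt "6.1 0 -12.7 0 0 0 -1" --pt "6.9 0 -12.3 0 0 0 -1" --pt "7.6 0 -11.9 0 0 0 -1" --pt "8.3 0 -11.4 0 0 0 -1" --pt "9 0 -10.9 0 0 0 -1" --pt "9.6 0 -10.3 0 0 0 -1" --pt "10.2 0 -9.7 0 0 0 -1" --pt "0 0 0 0 0 0 -1"

```text
clock: 10.15
position: [0.505, 0.039, 0.2721]
tcp_rot: [-0.0, 1.0, -0.009, -0.001]
contact_force: [-1.4, 2.5, -3.8]
grip_width: 0.335
finger_force: 51.4
```

```bash
python3 - <<'E'
from h import *
import pickle
go(np.array([.516,.038,.28]),-.0156)
s=grab('scene','s2.png');t=grab('top','t2.png');w=grab('wrist','w5.png');pickle.dump((s,t,w),open('c2.pkl','wb'))
def P(th,y,r):
    b=np.array([.09-r*np.cos(th),y]);c,n=np.cos(-.0156),np.sin(-.0156)
    return [.572+c*b[0]-n*b[1],.0357+n*b[0]+c*b[1],.096+r*np.sin(th)]
for n,d in(('s',s),('t',t),('w',w)):
    print(n,proj(d,[P(.83,.105,.19),P(.9,.105,.19),P(.9,.129,.175),P(.83,.129,.175),P(.9,.129,0)]).round(1).tolist())
a=cv2.imread('pics/s2.png')[130:240,160:280];b=cv2.imread('pics/t2.png')[150:240,150:270]
A=cv2.resize(a,None,fx=5,fy=5,interpolation=cv2.INTER_CUBIC)
cv2.imwrite('pics/s2c.png',A)
E
```

```text
t 10.15 pos [0.505  0.039  0.2721] F [-1.4  2.5 -3.8] w 0.3345990884922838 ff 51.370866894721985 q [ 0.47 -0.2  -0.1  -0.   -1.67  1.08]
rot [-0.     0.003 -0.002] shift mm now-axes [11.   0.8 -7.9] after-rot axes [11.   0.8 -7.9]
s [[197.5, 166.3], [196.0, 162.2], [187.3, 166.5], [188.6, 170.3], [180.7, 192.4]]
t [[168.2, 197.6], [167.7, 193.0], [158.9, 190.0], [159.4, 194.3], [169.4, 160.4]]
w [[81.3, 186.4], [68.8, 172.9], [38.1, 153.4], [51.0, 166.4], [120.3, 20.0]]
```

View pics/s2c.png

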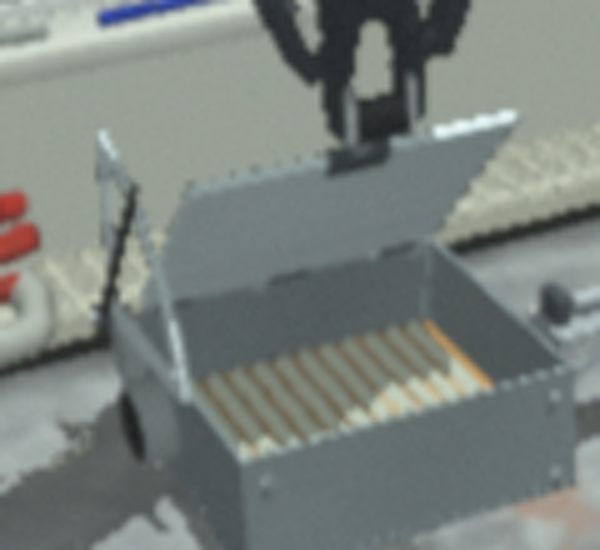

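View pics/w5.png

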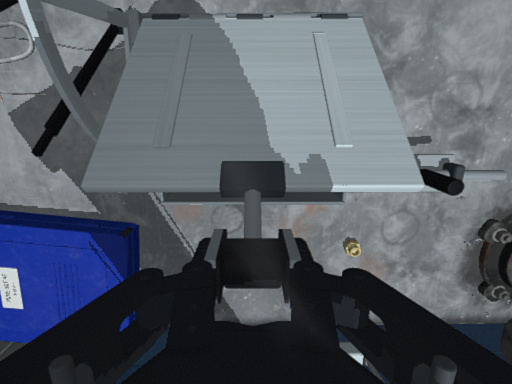

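The wrist view shows the pointer tip at (37,153). The flap's near corners are at (82,192) and (424,188), and its hinge corners at about (143,17) and (362,17). I'll fit the angles from these.

```bash
cat > fit.py <<'E'
from h import *
import pickle
from scipy.optimize import least_squares
def P(th,y,r,e,o):
    b=np.array([.09-r*np.cos(th)+e*np.sin(th),y]);z=.096+r*np.sin(th)+e*np.cos(th);c,n=np.cos(-.0156),np.sin(-.0156)
    return [.572+c*b[0]-n*b[1]+o[0],.0357+n*b[0]+c*b[1]+o[1],z+o[2]]
def fit(w,u,tip):
    def f(p):
        th,tp,o=p[0],p[1],p[2:]
        q=proj(w,[P(th,.105,.19,.004,o),P(th,-.105,.19,.004,o),P(th,.105,0,.004,o),P(th,-.105,0,.004,o),P(tp,.129,.175,0,o)])
        return np.r_[(q-np.array(list(u)+[tip])).ravel(),o*300]
    r=least_squares(f,[.83,.9,0,0,0]);print(r.x.round(4));print(f(r.x)[:10].reshape(-1,2).round(1).tolist())
E
python3 - <<'E'
from fit import *
s,t,w=pickle.load(open('c2.pkl','rb'))
fit(w,[(82,192),(424,188),(143,15),(362,15)],(37.5,153.5))
c=cv2.imread('pics/w5.png');a=cv2.resize(c[120:210,20:150],None,fx=5,fy=5,interpolation=cv2.INTER_CUBIC)
cv2.imwrite('pics/w5c.png',a)
E
```

```text
[ 7.870e-01  8.956e-01  1.000e-04  1.600e-03 -5.000e-04]
[[0.8, -2.2], [-0.2, 1.1], [-0.8, 0.7], [1.2, 0.0], [-0.7, 0.6]]
```

View pics/w5c.png

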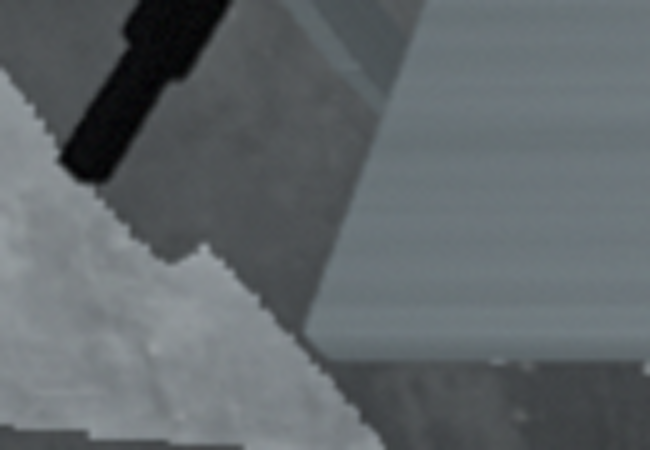

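```bash
python3 - <<'E'
from fit import *
s,t,w=pickle.load(open('c2.pkl','rb'))
c=cv2.cvtColor(w['image'],cv2.COLOR_RGB2GRAY)
for u in(110,180,320,380): print(u,c[178:202,u].tolist())
for v in(180,184,186,188): print(v,c[v,410:432].tolist())
print(c[10:24,200].tolist(),c[10:24,300].tolist())
fit(w,[(81,185.7),(421.5,184),(143,15),(362,15)],(36.6,153.6))
E
```

```text
110 [113, 113, 112, 117, 119, 119, 117, 118, 118, 114, 108, 105, 101, 99, 86, 81, 78, 75, 75, 77, 80, 81, 80, 79]
180 [115, 116, 118, 120, 120, 119, 119, 121, 124, 117, 112, 108, 105, 98, 67, 54, 55, 56, 55, 55, 56, 56, 54, 65]
320 [113, 115, 114, 114, 112, 111, 114, 119, 120, 113, 107, 104, 101, 92, 58, 53, 57, 57, 54, 54, 55, 54, 52, 73]
380 [159, 160, 162, 160, 156, 158, 174, 200, 215, 203, 190, 185, 182, 182, 142, 141, 143, 140, 132, 128, 125, 129, 135, 139]
180 [160, 161, 162, 160, 161, 160, 160, 161, 160, 160, 162, 164, 151, 79, 13, 4, 8, 10, 11, 10, 5, 6]
184 [174, 175, 175, 175, 175, 174, 175, 176, 176, 176, 177, 177, 177, 169, 126, 60, 25, 16, 13, 4, 5, 8]
186 [214, 214, 214, 214, 214, 214, 214, 214, 213, 214, 214, 215, 215, 206, 183, 165, 166, 161, 130, 91, 57, 25]
188 [189, 189, 190, 190, 190, 190, 190, 190, 189, 189, 189, 187, 178, 163, 163, 164, 164, 165, 166, 167, 168, 167]
[87, 85, 84, 81, 80, 84, 87, 86, 93, 106, 114, 108, 110, 110] [111, 107, 87, 100, 116, 134, 143, 150, 159, 161, 157, 152, 152, 153]
[ 0.7986  0.8932  0.001   0.0027 -0.0024]
[[-0.3, 0.0], [0.7, 1.0], [-1.3, 0.3], [-0.7, -0.3], [1.0, -0.9]]
```

>>> play_rows --pt "5 0 -4.4 0 0 0 -1" --pt "5 0 -4 0 0 0 -1" --pt "4.4 0 -3.7 0 0 0 -1" --pt "0 0 0 0 0 0 -1" --pt "0 0 0 0 0 0 -1"

```text
clock: 10.8
position: [0.5197, 0.0387, 0.2846]
tcp_rot: [-0.0, 1.0, -0.009, -0.0]
contact_force: [3.4, 4.8, -7.8]
grip_width: 0.341
finger_force: 50.6
```

```bash
python3 - <<'E'
from fit import *
w=grab('wrist','w6.png');s=grab('scene','s3.png');pickle.dump((s,w),open('c3.pkl','wb'))
a=cv2.imread('pics/w6.png');b=cv2.imread('pics/s3.png')
z=lambda im,f:cv2.resize(im,None,fx=f,fy=f,interpolation=cv2.INTER_CUBIC)
A=z(a[100:200,0:100],4);B=z(a[100:200,380:480],4);C=z(b[145:220,170:270],5)[:, :500]
D=np.zeros((600,800,3),np.uint8);D[:400,:400]=A;D[:400,400:]=B
D[400:600]=z(b[150:175,175:275],8)
cv2.imwrite('pics/m.png',D)
for th in(.84,.88,.92):
    o=[0,0,0];print(th,*[proj(w,[P(th,.105,.19,e,o),P(th,-.105,.19,e,o),P(th,.129,.175,0,o)]).round(1).tolist() for e in(.004,-.004)],proj(s,[P(th,.105,.19,.004,o),P(th,.105,.19,-.004,o),P(th,-.105,.19,-.004,o),P(th,.129,.175,0,o)]).round(1).tolist())
E
```

```text
0.84 [[92.7, 199.1], [418.7, 198.4], [67.4, 183.3]] [[98.7, 205.1], [412.5, 204.5], [67.4, 183.3]] [[196.9, 164.4], [197.8, 166.9], [263.7, 151.7], [188.5, 169.8]]
0.88 [[86.8, 192.4], [424.9, 191.7], [61.4, 177.2]] [[93.0, 199.4], [418.4, 198.8], [61.4, 177.2]] [[196.0, 162.1], [196.9, 164.6], [262.8, 149.5], [187.7, 167.6]]
0.92 [[80.5, 184.9], [431.4, 184.1], [55.1, 170.4]] [[87.1, 192.8], [424.6, 192.1], [55.1, 170.4]] [[195.1, 159.9], [196.1, 162.2], [261.9, 147.3], [186.9, 165.5]]
```

View pics/m.png

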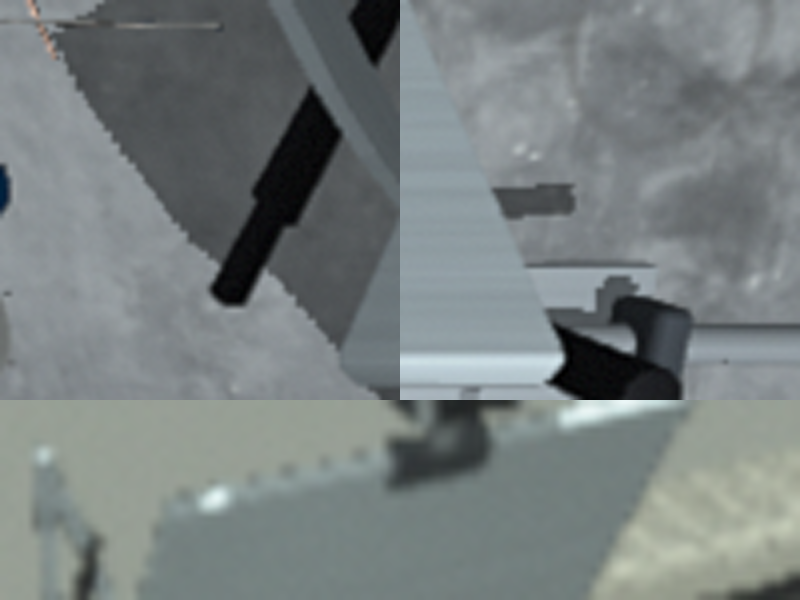

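```bash
python3 - <<'E'
from fit import *
s,w=pickle.load(open('c3.pkl','rb'))
def f(p):
    th,tp,o,o2=p[0],p[1],p[2:5],p[5:8]
    q=proj(w,[P(th,.105,.19,.004,o),P(th,-.105,.19,.004,o),P(tp,.129,.175,0,o)])-[(85.3,190),(418.3,187.8),(57.2,174.2)]
    g=proj(s,[P(th,.105,.19,-.004,o2),P(tp,.129,.175,0,o2)])-[(195.4,164.2),(186.7,166.8)]
    return np.r_[q.ravel(),g.ravel()*1.5,o*400,o2*400]
r=least_squares(f,[.9,.9]+[0]*6);print(r.x.round(4),f(r.x).round(1))
print(env.sense()['position'])
E
```

```text
[ 8.831e-01  8.922e-01  7.000e-04  2.700e-03 -2.700e-03  1.000e-03
  2.100e-03  5.000e-04] [-0.9 -0.3  0.4  1.2  0.9 -0.8  0.9  0.1 -0.2  0.   0.3  1.1 -1.1  0.4
  0.9  0.2]
[0.51972901 0.03870065 0.28462285]
```

>>> play_rows --pt "1.4 0 -1.1 0 0 0 -1" --pt "0 0 0 0 0 0 -1" --pt "0 0 0 0 0 0 -1" --pt "0 0 0 0 0 0 -1" --pt "0 0 0 0 0 0 -1"

```text
clock: 11.4
position: [0.5209, 0.0387, 0.2855]
tcp_rot: [-0.0, 1.0, -0.009, -0.001]
contact_force: [2.9, 3.8, -9.5]
grip_width: 0.342
finger_force: 50.5
```

```bash
python3 -c "
from plant import env
s=env.sense();print(s['clock'],s['position'],s['qvel'].round(3),s['contact_force'].round(1));print(env.sign_off())"
```

```text
11.4 [0.52089759 0.03867153 0.28552731] [-0.001 -0.    -0.     0.001  0.    -0.002] [ 2.9  3.8 -9.5]
the job is handed in; nothing more can be done
None
```

I handed the job in at 11.4 s with the bolt fully back and the gripper holding the flap still at about 0.89 rad; my camera fits put the pointer at 0.89–0.90 rad, and I took no picture after the last 2 mm lift.

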